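# Load two heat sinks into the sloping press nests and clamp

## Task

Take the round aluminium and the square copper heat sink off the free-spinning turntable and seat each fully home, flat on the floor of the sloping nest with its own outline, without dropping or throwing them. When both are seated, throw the red clamp lever all the way over, away from the robot. Leave the black oblong heat sink standing on the turntable and do not disturb the other things on the bench.

Things in the scene. Friction and masses are not known exactly. Their poses are not given: they have to be found in the camera images.
- round_sink: round aluminium heat sink, base a disc 62 mm across; body origin at the centre of the underside, z up through the fins. Base plate 8 mm thick; on it a central block of upright fins 28 x 28 mm, reaching from 8 to 34 mm above the underside (sides square to the body's x and y), by which it can be gripped. About 0.11 kg.
- square_sink: square copper heat sink, base 52 x 52 mm; body origin at the centre of the underside, z up through the fins. Base plate 8 mm thick; on it a central block of upright fins 28 x 28 mm, reaching from 8 to 34 mm above the underside (sides square to the body's x and y), by which it can be gripped. About 0.11 kg.
- oblong_sink: black oblong heat sink, base 70 (x) x 34 (y) mm, which stays on the turntable; body origin at the centre of the underside, z up through the fins. Base plate 8 mm thick; on it a central block of upright fins 28 x 28 mm, reaching from 8 to 34 mm above the underside (sides square to the body's x and y), by which it can be gripped. About 0.11 kg.
- turntable: foot of a round turntable; origin on the table, on the spin axis, z up. Its grey platter, 260 mm across, spins freely about z, with its top 30 mm above the table and a 4 mm high, 18 mm wide boss in the middle. The three heat sinks stand on it about 78 mm from the axis, in any order.
- round_nest: fixed press nest for the round heat sink: blue stand 110 x 110 mm carrying a steel die plate 100 x 100 x 16 mm that slopes 30 degrees, its low edge at the nest's -x (the robot's left, towards the turntable), its high edge, 105 mm above the table, at +x. Origin on the table under the stand's centre, z up, x the uphill direction.
- square_nest: fixed press nest for the square heat sink: blue stand 110 x 110 mm carrying a steel die plate 100 x 100 x 16 mm that slopes 30 degrees, its low edge at the nest's -x (the robot's left, towards the turntable), its high edge, 105 mm above the table, at +x. Origin on the table under the stand's centre, z up, x the uphill direction.
- round_nest_seat (a point): centre of the floor of the round nest's cavity, 6 mm below the die face; z is the normal of the sloping die face (out of the cavity), x points up the slope, y across it. Cavity round, 66 mm across, 6 mm deep, rim chamfered 2 mm. The floor has a green liner. Seated, the heat sink's underside centre lies here and its base stands 2 mm proud.
- square_nest_seat (a point): centre of the floor of the square nest's cavity, 6 mm below the die face; z is the normal of the sloping die face (out of the cavity), x points up the slope, y across it. Cavity square, 56 x 56 mm with sides along x and y, 6 mm deep, rim chamfered 2 mm. The floor has a green liner. Seated, the heat sink's underside centre lies here and its base stands 2 mm proud.
- clamp_base: grey block 70 x 50 x 25 mm of the clamp lever, fixed; origin on the table under its centre; the lever's pivot lies 22 mm above, along the block's y; x is the direction in which the lever is thrown
- clamp (a joint): angle of the clamp lever about its pivot: 0 leaning 0.5 rad from upright to the block's -x (towards the robot), 1.0 leaning 0.5 rad to its +x; it stays where it is left
- clamp_tip (a point): centre of the lever's red ball, 26 mm across, 80 mm from the pivot on a steel rod 10 mm thick
- screwdriver: screwdriver lying on the table, red handle, 200 mm long along its x (tip at +x), 26 mm thick, origin in the middle on the underside
- cleaner: green bottle with a blue cap, 56 mm across, 130 mm high, origin under its centre
- tape: yellow ring of tape lying flat, 80 mm across, 22 mm high, origin under its centre
- board: small green circuit board 70 x 50 mm, 17 mm high, origin under its centre
- connector: green terminal block 50 x 18 x 20 mm, origin under its centre
Mind the look-alikes: they are no part of the job. Leave any turquoise look-alike of the square_nest alone. Several things have the shape of the oblong_sink; the one meant has the colours described above.

How it is judged:
On the way, in this order (a step that is already met when the one before it is completed fails the run):
1. one of the two heat sinks is seated in its nest, the lever still back (((distance between round_sink and round_nest_seat below 0.006 m and z of round_sink in the frame of round_nest_seat below 0.0025 m and angle between the z axis of round_sink and the z axis of round_nest_seat, either way round below 0.07 rad) or (distance between square_sink and square_nest_seat below 0.006 m and z of square_sink in the frame of square_nest_seat below 0.0025 m and angle between the z axis of square_sink and the z axis of square_nest_seat, either way round below 0.07 rad)) and value of joint clamp below 0.5 rad), for 0.2 s.
2. both heat sinks are seated in their nests and let go, the lever still back (distance between round_sink and round_nest_seat below 0.006 m and z of round_sink in the frame of round_nest_seat below 0.0025 m and angle between the z axis of round_sink and the z axis of round_nest_seat, either way round below 0.07 rad and distance between square_sink and square_nest_seat below 0.006 m and z of square_sink in the frame of square_nest_seat below 0.0025 m and angle between the z axis of square_sink and the z axis of square_nest_seat, either way round below 0.07 rad and linear speed of each of round_sink, square_sink below 0.03 m/s and contact force between the fingers and round_sink below 0.05 N and contact force between the fingers and square_sink below 0.05 N and value of joint clamp below 0.5 rad), for 0.2 s.
3. the lever is thrown over with both heat sinks seated (distance between round_sink and round_nest_seat below 0.006 m and z of round_sink in the frame of round_nest_seat below 0.0025 m and angle between the z axis of round_sink and the z axis of round_nest_seat, either way round below 0.07 rad and distance between square_sink and square_nest_seat below 0.006 m and z of square_sink in the frame of square_nest_seat below 0.0025 m and angle between the z axis of square_sink and the z axis of square_nest_seat, either way round below 0.07 rad and value of joint clamp above 0.85 rad), for 0.2 s.
At the end, for the whole second after the job is handed in: Both heat sinks lie in their matching nests, released and at rest: underside centre within 6 mm of the cavity floor's centre and less than 2.5 mm off the floor, square to the die face within 0.07 rad; the lever is past 0.85 rad; the oblong heat sink stands upright on the turntable (all of step 3 and linear speed of each of round_sink, square_sink below 0.03 m/s and contact force between the fingers and round_sink below 0.05 N and contact force between the fingers and square_sink below 0.05 N and horizontal distance between oblong_sink and turntable below 0.13 m and height (world z) of oblong_sink above 0.025 m and angle between oblong_sink's own z axis and vertical below 0.1 rad); the robot touches nothing.
It fails at once if a heat sink is dropped or thrown (moves faster than 0.5 m/s free of the fingers, as after a fall of 13 mm) ((contact force between the fingers and round_sink below 0.01 N and linear speed of round_sink above 0.5 m/s) or (contact force between the fingers and square_sink below 0.01 N and linear speed of square_sink above 0.5 m/s) or (contact force between the fingers and oblong_sink below 0.01 N and linear speed of oblong_sink above 0.5 m/s)).
It fails at once if the oblong heat sink leaves the turntable or topples (not (horizontal distance between oblong_sink and turntable below 0.13 m and height (world z) of oblong_sink above 0.025 m and angle between oblong_sink's own z axis and vertical below 0.3 rad)).
It fails at once if a bystander is moved by more than 30 mm (distance of any of screwdriver, cleaner, tape, board, connector from where it was at the start of the episode above 0.03 m).
It also fails if it takes over 69 s, if anything falls off the work surface, if the arm or the gripper's body presses on something with over 40 N, if the wrist force passes 120 N, or if a joint passes its speed limit or range.

## Robot

A 7-joint arm with a two-finger parallel gripper is mounted at the origin on the work surface. World frame = base frame: x ahead of the robot, y to its left, z up, the work surface at z = 0. Lengths are in m, angles in rad, forces in N, time in s.
With the tool pointing down it reaches from about 0.4 to 0.85 m from the base axis. Payload 10.4 kg.
Tool frame: the origin (TCP) lies at the very end of the fingers, on their centre line; the grasp point (between the pads) lies 19 mm behind it; z points along the fingers, y is the line along which they close (so a half turn about z gives the same grasp; the last joint's range is limited). The gripper opens to 87 mm and grips with 3 to 60 N. Pads are 19 mm wide; open, the fingers measure 117 mm over their backs; the gripper's body (75 mm by 190 mm) begins 51 mm behind the grasp point.
Start: joints at [-1.179, 0.332, -0.065, 1.46, 0.022, 1.35, -0.088], TCP at [0.252, 0.572, 0.223] pointing down, gripper open.
Joint ranges: [-2.6, 2.6], [-0.5, 2.12], [-1.47, 1.34], [0.16, 2.42], [-1.27, 4.41], [0.06, 2.06], [-2.6, 2.6]. Speed limits (rad/s): [2.22, 2.22, 2.79, 2.79, 3.14, 3.14, 3.14].

## Interface

Orientations are given as a unit quaternion [x, y, z, w].
In Python, from bench import status, camera, order gives the robot as it stands.
- The arm moves only by the tool jog_arm, never from a script. Its argument "plan" is a list of rows, each a list of 7 numbers: the turn, a rotation vector about the tool's x, y, z in rad, then the shift along the tool's x, y, z in mm, then the opening, from -1 (shut) to 1 (fully open). A call has 1 to 12 rows; each row is the pose to reach, as a shift and turn from the pose commanded when the call began, along the tool's axes at that moment; what a row does not reach only later rows make up. A row lasts 1/10 s, in which the tool goes at most 50 mm and 8.59 degrees, less where a joint would pass 70% of its speed; a pose out of reach is approached as far as the arm can. A call with a gripper value outside its range is refused whole. The fingers move at their own pace and stop on an object; "squeeze" is the grip in N (left out, the last holds). Time passes only in rows, so rows that repeat a pose let the fingers close. It gives the time, the measured TCP pose, the force, the opening and the grip force at its end, in the units of the state.
- status.read_state(): the state, without advancing time (a new reading comes with each control period).
- camera(name): name is "scene" or "side" or "wrist"; returns a dict with "image" (400x640x3 uint8, red, green, blue), "z_map" (400x640 float32, m along the optical axis (not along the pixel's ray), 0 where there is no reading), "fx", "fy", "cx", "cy" (pixels), "world_from_camera" (4x4, takes a point from camera to world coordinates); the wrist camera has in their place "mount" (4x4, takes a point from camera to tool coordinates, whose origin is the TCP and whose axes are the flange's). Camera axes: x right, y down, z forward; pixel columns grow to the right and rows downward; lengths in m; the calibration is good to about 2 mm. A picture is of the moment at which its call begins: read the wrist's pose just before it.
- order.close_job(): hands the job in; it is judged then, once.
The state is a dict: "time": time; "joint_positions": joint angles; "joint_vel": joint speeds; "joint_torque": joint torques, N m; "ee_pos": TCP position; "eef_rot": TCP orientation; "ft_force": force on the tool from outside, world axes, zero at the start; "torque": the same for the moment, N m; "width": finger opening in m; "grip_force": force on a finger pad.
Only numpy, scipy, OpenCV 4.12 (cv2) and the standard library are available. Lean on these libraries where they do the work, as an engineer would, in place of code of your own. Each camera call takes 0.05 s, during which the arm holds its last target. There are 200 camera calls.

## Working session

There is one attempt and no reset: what is moved stays moved. The work goes in short steps, Python scripts to look and compute and a tool call to move; the robot and the scene stay as the last step left them, time stands still between calls to the robot, and variables do not carry over. Pictures are saved under pics/ and viewed, at most 10 in all, crops included, and the job is handed in when it is done.

Besides the shell and the picture viewer there is one more tool, called after "Call:" by a JSON object that holds its "method" and its "body", one argument or row to a line. jog_arm: Moves the arm, as the interface text tells. Its arguments: {"type":"object","properties":{"plan":{"type":"array"},"squeeze":{"type":"number"}},"required":["plan"]}

```bash
ls; mkdir -p pics
cat > look.py <<'E'
import numpy as np, cv2
from bench import status, camera, order
from scipy.spatial.transform import Rotation as R
def grab(n):
    s=status.read_state(); c=camera(n)
    if 'mount' in c:
        T=np.eye(4);T[:3,:3]=R.from_quat(s['eef_rot']).as_matrix();T[:3,3]=s['ee_pos']
        c['T']=T@c['mount']
    else: c['T']=c['world_from_camera']
    return c
def ray(c,u,v):
    d=np.array([(u-c['cx'])/c['fx'],(v-c['cy'])/c['fy'],1.]); return c['T'][:3,3],c['T'][:3,:3]@d
def on_z(c,u,v,z):
    o,d=ray(c,u,v); return o+d*(z-o[2])/d[2]
def cloud(c):
    v,u=np.mgrid[0:400,0:640]; z=c['z_map']
    P=np.stack([(u-c['cx'])/c['fx']*z,(v-c['cy'])/c['fy']*z,z],-1)
    W=P@c['T'][:3,:3].T+c['T'][:3,3]; W[z==0]=np.nan; return W
def save(n,im): cv2.imwrite('pics/'+n,cv2.cvtColor(im,cv2.COLOR_RGB2BGR))
E
python3 - <<'E'
from look import *
import pickle
print(status.read_state())
for n in ['scene','side','wrist']:
    c=grab(n); pickle.dump(c,open(n+'0.pkl','wb')); save(n+'0.png',c['image']); print(n,c['T'].round(3).tolist(),c['fx'],c['fy'],c['cx'],c['cy'],(c['z_map']>0).mean())
a=[cv2.imread(f'pics/{n}0.png') for n in ['scene','side']]
E
```

```text
pics
{'time': 0.0, 'joint_positions': array([-1.17857893,  0.33289322, -0.06471692,  1.46095689,  0.02159955,
        1.34987114, -0.08849475]), 'joint_vel': array([-0.00015465,  0.00052766, -0.00033722,  0.00022791, -0.00136715,
       -0.00135207,  0.00011628]), 'joint_torque': array([-9.65161853e-04, -6.23255253e+01,  2.40183261e-02, -3.89900208e+01,
       -6.14945032e-02,  3.96586081e-02,  2.04140911e-04]), 'ee_pos': array([0.25172914, 0.57164175, 0.22173321]), 'eef_rot': array([ 2.05903998e-01,  9.78571934e-01, -7.06669036e-04, -1.18269604e-04]), 'ft_force': array([0.63792433, 0.42296922, 0.27744055]), 'torque': array([-0.03926744,  0.00171635,  0.00344268]), 'grip_force': 0.0, 'width': 0.08713492689867149}
scene [[-0.361, 0.582, -0.729, 1.194], [0.933, 0.236, -0.273, 0.298], [0.013, -0.778, -0.628, 0.738], [0.0, 0.0, 0.0, 1.0]] 387.17439788549035 387.17439788549035 323.9379762562075 199.70800880180892 0.9960625
side [[0.666, -0.573, 0.477, -0.168], [-0.745, -0.504, 0.436, -0.568], [-0.009, -0.647, -0.763, 1.108], [0.0, 0.0, 0.0, 1.0]] 485.47860945608585 485.47860945608585 319.3518292120416 203.2360169915202 0.99589453125
wrist [[0.404, 0.887, 0.224, 0.191], [0.915, -0.391, -0.101, 0.599], [-0.002, 0.246, -0.969, 0.384], [0.0, 0.0, 0.0, 1.0]] 334.3079785532484 334.3079785532484 320.8058693985036 201.44030878393806 0.99430859375
```

View pics/scene0.png

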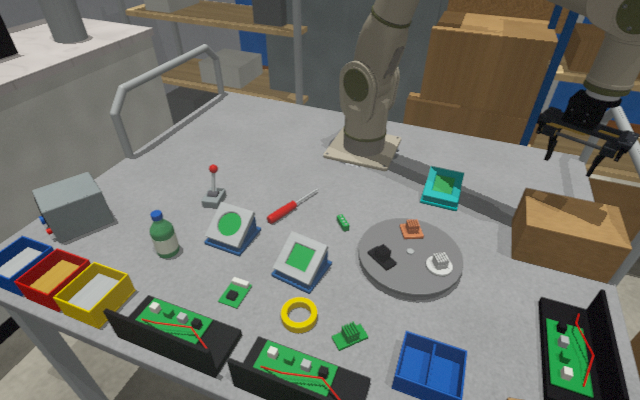

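View pics/side0.png

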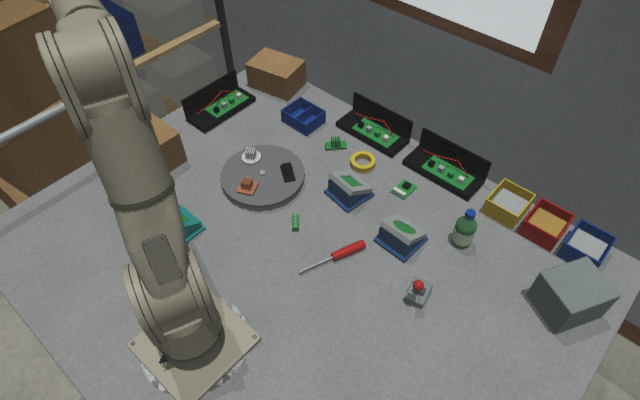

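The scene picture shows the turntable at (410,258) with the copper sink at (412,230), the round aluminium one at (440,262) and the black oblong at (382,257). The round nest is at (232,228), the square nest at (302,260), and the lever's red ball at (213,168).

Things that could be mistaken:
- **Square nest:** the turquoise decoy at (442,187) against the blue/white nest at (302,260). I choose (302,260).
- **Oblong sink:** the green one at (350,335) against the black one at (382,257). The black one stays where it is.

The side view agrees: sinks at (247,186), (251,155) and (288,172), nests at (349,187) and (401,236), ball at (418,286).

Run:
```python
from look import *
import pickle
C={n:pickle.load(open(n+'0.pkl','rb')) for n in ['scene','side']}
H={n:cv2.cvtColor(c['image'],cv2.COLOR_RGB2HSV) for n,c in C.items()}
W={n:cloud(c) for n,c in C.items()}
def blob(n,lo,hi,px,r=45):
    m=cv2.inRange(H[n],lo,hi); k=np.zeros_like(m); cv2.circle(k,px,r,255,-1); m&=k
    nl,l,st,ce=cv2.connectedComponentsWithStats(m)
    i=1+np.argmax(st[1:,4]); return l==i, ce[i], st[i]
for n,pr,ps,tt,ball,cop in [('scene',(230,224),(301,257),(410,258),(213,168),(412,230)),('side',(404,228),(350,182),(262,175),(418,286),(247,186))]:
    c=C[n]; w=W[n]
    for nm,p in [('round',pr),('square',ps)]:
        m,ce,st=blob(n,(45,80,60),(85,255,255),p,22)
        # plane of die face: low-saturation pixels around liner
        q=w[m&np.isfinite(w[...,2])]; 
        cen=np.median(q,0); A=q-q.mean(0); u,s,vt=np.linalg.svd(A,full_matrices=False); nn=vt[2]*np.sign(vt[2][2])
        print(n,nm,'liner px',ce.round(1),st[4],'mean',q.mean(0).round(4),'n',nn.round(3),'tilt',np.degrees(np.arccos(nn[2])).round(1),'uphill yaw',np.degrees(np.arctan2(-nn[1],-nn[0])).round(1),'rms',(s[2]/len(q)**.5).round(5))
        # die face
        ring=cv2.dilate(m.astype(np.uint8),np.ones((13,13)))>0
        d=(w-q.mean(0))@nn; f=ring&~m&(abs(d-.006)<.004)
        print('   face off',np.median(d[f]).round(4),f.sum())
    m,ce,st=blob(n,(0,120,80),(8,255,255),ball,14); o,d=ray(c,*ce); print(n,'ball px',ce,st,'pt',np.nanmedian(w[m],0).round(4))
    m,ce,st=blob(n,(3,90,60),(18,255,255),cop,20); print(n,'copper',ce,st[4],np.nanmedian(w[m],0).round(4))
    z=w[...,2]; k=np.zeros(z.shape,np.uint8); cv2.circle(k,tt,75,255,-1)
    p=w[(k>0)&(abs(z-.03)<.006)]; p=p[np.hypot(*(p[:,:2]-np.median(p[:,:2],0)).T)<.16]
    print(n,'platter z',np.median(p[:,2]),'circle',cv2.minEnclosingCircle(p[:,:2].astype(np.float32)))
    for h0,h1 in [(.0345,.044),(.058,.07)]:
        mm=((k>0)&(z>h0)&(z<h1)).astype(np.uint8); nl,l,st,ce=cv2.connectedComponentsWithStats(mm)
        for i in range(1,nl):
            if st[i,4]>15:
                q=w[l==i]; r=cv2.minAreaRect(q[:,:2].astype(np.float32)*1000); print('  ',h0,ce[i].round(0),st[i,4],'z',np.median(q[:,2]).round(4),'rect mm',np.round(r[0],1),np.round(r[1],1),round(r[2],1),c['image'][l==i].mean(0).round(0))
a=np.vstack([cv2.resize(C['scene']['image'][205:300,190:480],(800,262),interpolation=cv2.INTER_CUBIC),cv2.resize(C['side']['image'][130:310,200:460],(800,554),interpolation=cv2.INTER_CUBIC)[:330]])
save('crop.png',a)
```

```text
scene round liner px [229.3 223.8] 408 mean [ 0.5813 -0.1936  0.0502] n [ 0.496 -0.039  0.867] tilt 29.9 uphill yaw 175.5 rms 0.00166
   face off 0.0055 617
scene square liner px [300.  256.9] 488 mean [0.6194 0.0252 0.0503] n [ 0.49  -0.09   0.867] tilt 29.9 uphill yaw 169.6 rms 0.00165
   face off 0.0055 792
scene ball px [212.84 168.26] [209 165   8   8  50] pt [ 0.4385 -0.3284  0.1005]
scene copper [411.29479769 229.62716763] 346 [0.4206 0.2536 0.039 ]
scene platter z 0.029585516047917593 circle ((0.4839707612991333, 0.2632298767566681), 0.1315869241952896)
   0.0345 [438. 192.] 163 z 0.0383 rect mm [219.6 303.2] [99.7 28.9] 87.1 [ 61. 188. 170.]
   0.0345 [410. 232.] 170 z 0.0376 rect mm [412.3 252.2] [51.7 52.3] 25.0 [179. 118.  84.]
   0.0345 [382. 259.] 195 z 0.0376 rect mm [534.3 203.1] [71.3 34.6] 55.8 [51. 51. 52.]
   0.0345 [438. 267.] 245 z 0.0378 rect mm [513.  337.7] [60.4 51.6] 88.7 [190. 191. 187.]
   0.058 [412. 223.] 86 z 0.0626 rect mm [411.4 252. ] [29.8 27.9] 24.9 [161. 108.  81.]
   0.058 [382. 250.] 119 z 0.0626 rect mm [532.3 202.9] [32.6 30. ] 52.1 [51. 51. 
[... 853 characters left out ...]
5 [252. 158.] 124 z 0.0374 rect mm [501.9 332.9] [58.3 57.1] 49.1 [161. 164. 160.]
   0.0345 [288. 176.] 88 z 0.0377 rect mm [530.1 201.5] [70.9 33.6] 57.4 [43. 44. 44.]
   0.0345 [248. 189.] 132 z 0.0377 rect mm [408.2 250.1] [53.5 52.7] 26.5 [146. 100.  78.]
   0.0345 [332. 186.] 18 z 0.0397 rect mm [575.7  60.8] [31.2  6. ] 76.1 [41. 50. 61.]
   0.058 [250. 151.] 53 z 0.0616 rect mm [506.  337.3] [33.3 29.5] 35.5 [141. 143. 139.]
   0.058 [287. 166.] 72 z 0.0614 rect mm [532.  202.6] [33.6 26.3] 57.5 [42. 44. 43.]
   0.058 [246. 181.] 71 z 0.0613 rect mm [409.  251.1] [31.4 30.6] 26.2 [128.  89.  71.]
   0.058 [333. 180.] 17 z 0.0676 rect mm [577.3  60.7] [37.1  6.3] 82.2 [111. 116. 115.]
```

View pics/crop.png

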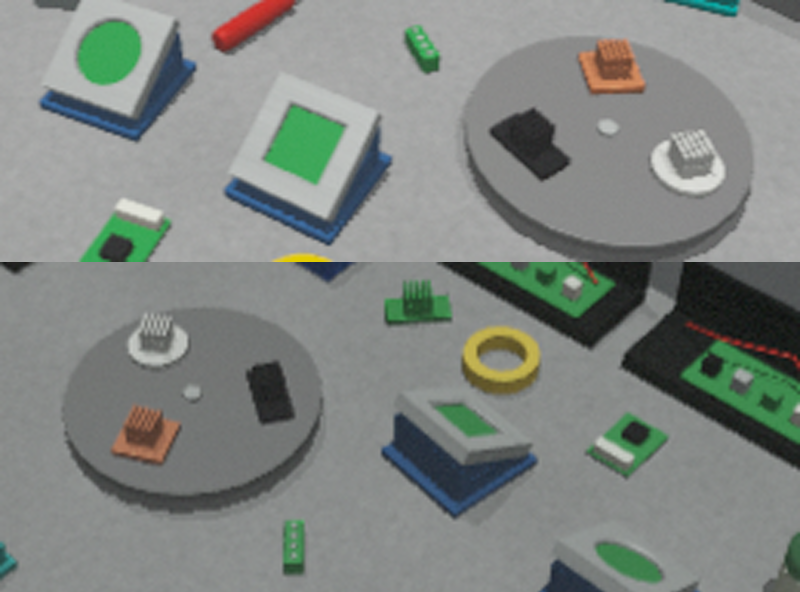

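The crop confirms the choice: blue stands with white faces, and copper, white and black sinks on the platter. The measured nest slope direction and height disagree with the text, so I'm checking them by pure triangulation.

Run:
```python
from look import *
import pickle
C={n:pickle.load(open(n+'0.pkl','rb')) for n in ['scene','side']}
W={n:cloud(c) for n,c in C.items()}
def tri(a,b):
    o1,d1=ray(C['scene'],*a);o2,d2=ray(C['side'],*b)
    t=np.linalg.lstsq(np.c_[d1,-d2],o2-o1,rcond=None)[0]; p,q=o1+t[0]*d1,o2+t[1]*d2
    return ((p+q)/2).round(4),np.linalg.norm(p-q).round(4)
print('round liner',tri((229.3,223.8),(404,227.3)));print('sq liner',tri((300,256.9),(351.1,181)));print('ball',tri((212.84,168.26),(417.9,284.8)))
for nm,n,p0 in [('round','scene',(.581,-.193)),('square','scene',(.62,.025)),('round','side',(.581,-.193)),('square','side',(.62,.025))]:
    w=W[n].reshape(-1,3); im=C[n]['image'].reshape(-1,3).astype(int)
    k=(np.hypot(w[:,0]-p0[0],w[:,1]-p0[1])<.085)&(w[:,2]>.004)
    q=w[k];I=im[k]; sat=I.max(1)-I.min(1)
    f=(sat<25)&(I.max(1)>120)&(q[:,2]>.02)
    A=q[f]
    # robust plane
    c0=A.mean(0)
    for _ in range(8):
        v=np.linalg.svd(A-A.mean(0),full_matrices=False)[2]; nn=v[2]*np.sign(v[2][2]); d=(q[f]-A.mean(0))@nn; A=q[f][abs(d)<.003]
    up=np.array([-nn[0],-nn[1],0]);up/=np.linalg.norm(up); xs=np.array([up[0]*nn[2],up[1]*nn[2],np.hypot(nn[0],nn[1])]); ys=np.cross(nn,xs)
    a,b=A@xs,A@ys
    r=cv2.minAreaRect(np.c_[a,b].astype(np.float32)*1000)
    cen=xs*r[0][0]/1e3+ys*r[0][1]/1e3+nn*(A@nn).mean()
    print(nm,n,'n',nn.round(3),'face z',A[:,2].min().round(3),A[:,2].max().round(3),'rect',np.round(r[1],1),round(r[2],1),'face cen',cen.round(4),'seat',(cen-.006*nn).round(4),len(A),'up yaw',np.degrees(np.arctan2(up[1],up[0])).round(1),'zmax',np.percentile(q[:,2],99.8).round(3))
    B=q[(I[:,2]>I[:,0]+25)&(q[:,2]<.02)]; 
    if len(B)>5: r=cv2.minAreaRect(B[:,:2].astype(np.float32)*1000); print('   blue foot',np.round(r[0],1),np.round(r[1],1),round(r[2],1))
```

```text
round liner (array([ 0.5821, -0.1937,  0.0506]), np.float64(0.0012))
sq liner (array([0.6202, 0.0247, 0.0507]), np.float64(0.0015))
ball (array([ 0.4316, -0.3352,  0.0942]), np.float64(0.0))
round scene n [ 0.499 -0.018  0.867] face z 0.027 0.081 rect [ 99.9 102.7] 0.2 face cen [ 0.5845 -0.1937  0.0547] seat [ 0.5815 -0.1936  0.0495] 821 up yaw 177.9 zmax 0.081
   blue foot [ 578.  -192.5] [109.9 111.6] 88.4
square scene n [ 0.493 -0.074  0.867] face z 0.028 0.082 rect [100.1 102. ] 0.2 face cen [0.622  0.0235 0.0552] seat [0.619 0.024 0.05 ] 1069 up yaw 171.5 zmax 0.082
   blue foot [616.3  26.4] [108.6 110.9] 82.1
round side n [ 0.501 -0.019  0.865] face z 0.028 0.083 rect [ 99.2 106.2] 90.0 face cen [ 0.5814 -0.195   0.0552] seat [ 0.5784 -0.1949  0.05  ] 400 up yaw 177.8 zmax 0.082
   blue foot [ 572.2 -195.1] [110.2 110. ] 89.3
square side n [ 0.497 -0.074  0.865] face z 0.027 0.085 rect [ 99.1 108.8] 89.7 face cen [0.6189 0.0234 0.0555] seat [0.6159 0.0238 0.0503] 327 up yaw 171.6 zmax 0.082
   blue foot [584.1   5.7] [ 82.  148.5] 35.0
```

The two-view triangulation and both depth clouds agree. The nests' faces slope down away from the robot, with uphill yaw about 178° and 171.5°. The seat floors are at z≈0.050, not the 0.075 the text implies. I trust the measurement. Next I go over the copper sink at (0.410, 0.2515).

```bash
cat >> look.py <<'E'
def Rdown(yaw_deg, n=(0,0,1)):   # tool y along yaw (projected), tool z = -n
    z=-np.array(n,float)/np.linalg.norm(n); y=np.array([np.cos(np.radians(yaw_deg)),np.sin(np.radians(yaw_deg)),0]); y-=z*(y@z); y/=np.linalg.norm(y)
    return np.c_[np.cross(y,z),y,z]
def delta(pos,Rt):
    s=status.read_state(); R0=R.from_quat(s['eef_rot']).as_matrix()
    rv=R.from_matrix(R0.T@Rt).as_rotvec(); d=R0.T@(np.array(pos)-s['ee_pos'])*1000
    print('t',s['time'],'turn',rv.round(4),'shift',d.round(1),'rows',max(np.linalg.norm(d)/50,np.degrees(np.linalg.norm(rv))/8.59).round(1)); return rv,d
E
python3 -c "
from look import *
delta((.41,.2515,.16),Rdown(25.5))"
```

```text
t 0.15 turn [-1.00e-03  4.00e-04  7.11e-01] shift [-273.9 -229.3   62.2] rows 7.3
```

Call:
{"method": "jog_arm", "body": {
  "plan": [
    [0,0,0.711,-274,-229,62,0.15],
    [0,0,0.711,-274,-229,62,0.15],
    [0,0,0.711,-274,-229,62,0.15],
    [0,0,0.711,-274,-229,62,0.15],
    [0,0,0.711,-274,-229,62,0.15],
    [0,0,0.711,-274,-229,62,0.15],
    [0,0,0.711,-274,-229,62,0.15],
    [0,0,0.711,-274,-229,62,0.15],
    [0,0,0.711,-274,-229,62,0.15],
    [0,0,0.711,-274,-229,62,0.15],
    [0,0,0.711,-274,-229,62,0.15]
  ]
}}

```text
time: 1.25
ee_pos: [0.4096, 0.2538, 0.1607]
eef_rot: [0.533, 0.846, 0.0, -0.0]
ft_force: [-0.2, 0.2, 0.0]
width: 0.0504
grip_force: 0.0
```

```bash
cat > sinks.py <<'E'
from look import *
def sinks(c,zmin=.054,zmax=.072):
    w=cloud(c); z=w[...,2]
    mm=((z>zmin)&(z<zmax)&(np.hypot(w[...,0]-.4835,w[...,1]-.263)<.13)).astype(np.uint8); nl,l,st,ce=cv2.connectedComponentsWithStats(mm)
    for i in range(1,nl):
        if st[i,4]>60:
            q=w[l==i]; q=q[q[:,2]>np.percentile(q[:,2],50)-.003]; r=cv2.minAreaRect(q[:,:2].astype(np.float32)*1000)
            print('px',ce[i].round(0),st[i,4],'z',np.median(q[:,2]).round(4),'cen',np.round(r[0],1),np.round(r[1],1),'ang',round(r[2],1),c['image'][l==i].mean(0).round(0))
    m2=((z>.0345)&(z<.042)&(np.hypot(w[...,0]-.4835,w[...,1]-.263)<.125)).astype(np.uint8); nl,l,st,ce=cv2.connectedComponentsWithStats(m2)
    for i in range(1,nl):
        if st[i,4]>100:
            q=w[l==i]; r=cv2.minAreaRect(q[:,:2].astype(np.float32)*1000)
            print(' base px',ce[i].round(0),st[i,4],'z',np.median(q[:,2]).round(4),'cen',np.round(r[0],1),np.round(r[1],1),'ang',round(r[2],1))
c=grab('wrist'); import sys; save(sys.argv[1],c['image']); sinks(c)
E
python3 sinks.py w1.png; python3 -c "
from look import *
s=status.read_state();print(s['ee_pos'],s['width'],s['ft_force'],s['joint_positions'].round(2))"
```

```text
px [477. 143.] 231 z 0.0639 cen [499.  348.9] [28.2  3.5] ang 32.3 [223. 223. 220.]
px [477. 151.] 242 z 0.0639 cen [502.3 343.7] [28.9  3.4] ang 32.9 [220. 219. 216.]
px [478. 159.] 246 z 0.0637 cen [505.7 338.5] [28.5  3.4] ang 33.3 [218. 218. 215.]
px [478. 171.] 517 z 0.0637 cen [510.7 330.6] [28.7 10.1] ang 32.3 [214. 214. 210.]
px [320. 203.] 1183 z 0.0638 cen [409.8 252.8] [28.  28.8] ang 25.2 [172. 115.  87.]
 base px [459. 152.] 2479 z 0.0379 cen [505.8 338.4] [61.2 61.1] ang 25.5
 base px [320. 191.] 2078 z 0.038 cen [409.8 252.6] [52.1 52.6] ang 25.9
[0.4096592  0.25369106 0.16068871] 0.050295749150116094 [ 0.30299541  0.3458123  -0.38152917] [-0.86  0.06  0.22  1.92 -0.01  1.16 -0.19]
```

View pics/w1.png

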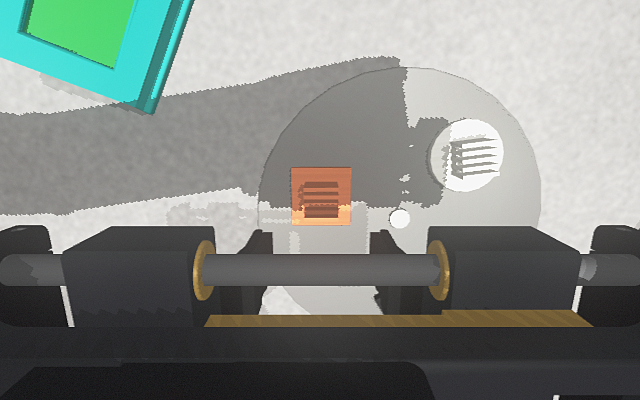

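The wrist picture shows the copper sink centred between the fingers at (320,203), fins along the closing line. The round sink is at (465,155) and the turquoise decoy at top left.

Call:
{"method": "jog_arm", "body": {
  "plan": [
    [0,0,0,-1,0,40,0.15],
    [0,0,0,-1,0,80,0.15],
    [0,0,0,-1,0,105,0.15],
    [0,0,0,-1,0,119,0.15],
    [0,0,0,-1,0,119,0.15],
    [0,0,0,-1,0,119,-0.5],
    [0,0,0,-1,0,119,-0.5],
    [0,0,0,-1,0,119,-0.5],
    [0,0,0,-1,0,119,-0.5],
    [0,0,0,-1,0,119,-0.5]
  ],
  "squeeze": 25
}}

```text
time: 2.3
ee_pos: [0.411, 0.2515, 0.0422]
eef_rot: [0.534, 0.846, 0.001, 0.0]
ft_force: [-0.8, -0.2, 6.3]
width: 0.0279
grip_force: 25.0
```

Call:
{"method": "jog_arm", "body": {
  "plan": [
    [0,0,0,0,0,-5,-0.5],
    [0,0,0,0,0,-20,-0.5],
    [0,0,0,0,0,-60,-0.5],
    [0,0,0,0,0,-100,-0.5],
    [0,0,0,0,0,-140,-0.5],
    [0,0,0,0,0,-140,-0.5],
    [0,0,0,0,0,-140,-0.5]
  ]
}}

```text
time: 3.0
ee_pos: [0.411, 0.2513, 0.1822]
eef_rot: [0.534, 0.846, 0.001, 0.0]
ft_force: [-0.6, 0.2, -1.7]
width: 0.0278
grip_force: 25.0
```

```bash
cat > held.py <<'E'
from look import *
import sys
c=grab('wrist'); T=c['mount']; c['T']=T; w=cloud(c)   # tool coordinates
im=c['image']; s=status.read_state(); print(s['ee_pos'],s['ft_force'],s['width'])
# underside 8mm plate top: visible portion; print base plate region in tool frame
k=(abs(w[...,0])<.045)&(abs(w[...,1])<.045)&(w[...,2]>-.03)&(w[...,2]<.03)
hsv=cv2.cvtColor(im,cv2.COLOR_RGB2HSV)
if sys.argv[1]=='cu': k&=(hsv[...,0]<20)&(hsv[...,1]>80)
else: k&=(hsv[...,2]>110)&(hsv[...,1]<40)
q=w[k]*1000; print(k.sum(),'z hist',np.histogram(q[:,2],bins=range(-30,31,2))[0])
b=q[q[:,2]>np.percentile(q[:,2],95)-9]; b=b[abs(b[:,2]-np.median(b[:,2]))<2]
print('base z',np.median(b[:,2]),'x',np.percentile(b[:,0],[0.5,99.5]),'y',np.percentile(b[:,1],[.5,99.5]),'rect',cv2.minAreaRect(b[:,:2].astype(np.float32)))
save(sys.argv[2],im)
E
python3 held.py cu h1.png
python3 -c "
from look import *
n=np.array([.495,-.074,.866]);n/=np.linalg.norm(n)
seat=np.array([.6185,.0242,.0502])
Rt=Rdown(-8.5,n); print(Rt.round(3).tolist()); print(seat+n*.012)
delta(seat+n*.082+[0,0,.0],Rt)"
```

```text
[0.41042768 0.25082042 0.18101688] [ 0.26761555  0.23089379 -1.11319966] 0.027970667226891285
5636 z hist [   0    0    0  398  881  190  183  176  110   93   76   78   73   72
   69   67 1043 1909   72   80   66    0    0    0    0    0    0    0
    0    0]
base z 4.243233722469888 x [ 7.38614565 28.65517637] y [-25.60647296  25.47079304] rect ((16.91189193725586, -0.030002593994140625), (24.057758331298828, 51.82181930541992), 0.9307240843772888)
[[0.148, 0.856, -0.495], [0.989, -0.128, 0.074], [0.0, -0.5, -0.866]]
[0.62443864 0.0233122  0.06058963]
t 3.05 turn [0.5078 0.1557 0.5795] shift [-317.1  124.3   59.8] rows 6.9
```

Call:
{"method": "jog_arm", "body": {
  "plan": [
    [0.508,0.156,0.58,-319,123,20,-0.5],
    [0.508,0.156,0.58,-319,123,20,-0.5],
    [0.508,0.156,0.58,-319,123,20,-0.5],
    [0.508,0.156,0.58,-319,123,30,-0.5],
    [0.508,0.156,0.58,-319,123,40,-0.5],
    [0.508,0.156,0.58,-319,123,50,-0.5],
    [0.508,0.156,0.58,-319,123,60,-0.5],
    [0.508,0.156,0.58,-319,123,60,-0.5],
    [0.508,0.156,0.58,-319,123,60,-0.5],
    [0.508,0.156,0.58,-319,123,60,-0.5],
    [0.508,0.156,0.58,-319,123,60,-0.5],
    [0.508,0.156,0.58,-319,123,60,-0.5]
  ]
}}

```text
time: 4.25
ee_pos: [0.6591, 0.0176, 0.1232]
eef_rot: [0.731, 0.631, -0.168, -0.196]
ft_force: [-0.3, -0.1, -0.1]
width: 0.028
grip_force: 25.0
```

```bash
cat > chk.py <<'E'
from look import *
import sys
kind,cx,img=sys.argv[1],float(sys.argv[2]),sys.argv[3]   # kind, sink offset tool x (m), img
n,yaw,seat={'cu':((.495,-.074,.866),-8.5,(.6185,.0242,.0502)),'al':((.4995,-.0185,.866),-2.1,(.5812,-.1938,.0500))}[kind]
n=np.array(n)/np.linalg.norm(n); Rt=Rdown(yaw,n)
hs=[]
for i in range(1):
    c=grab('wrist'); w=cloud(c); hsv=cv2.cvtColor(c['image'],cv2.COLOR_RGB2HSV)
save(img,c['image'])
print(status.read_state()['joint_positions'].round(2))
m=cv2.inRange(hsv,(45,80,60),(85,255,255))>0
q=w[m]; q=q[np.linalg.norm(q-seat,axis=1)<.06]; 
F=lambda p:(p-np.array(seat))@Rt*1000
print('liner visible in seat frame(tool axes: x across,y downhill,z into) ',len(q), *(F(q)[:,i].round(1) if 0 else np.percentile(F(q)[:,i],[1,50,99]).round(1) for i in range(3))) if len(q) else 0
g=cv2.inRange(hsv,(0,0,110),(180,40,255))>0; f=w[g]; e=F(f); k=(abs(e[:,2]+6)<4)&(abs(e[:,:2])<60).all(1); e=e[k]
print('face pts',len(e),'z',np.median(e[:,2]).round(1) if len(e) else '', *(np.percentile(e[:,i],[.5,99.5]).round(1) for i in range(2)) if len(e) else '')
for h in (.0702,.0122): delta(np.array(seat)+n*(h+0.0)-cx*Rt[:,0],Rt)
E
python3 chk.py cu .0022 p1.png
```

```text
[-0.25  0.95  0.47  0.91 -0.4   1.88 -0.03]
liner visible in seat frame(tool axes: x across,y downhill,z into)  1549 [12.6 20.3 27.9] [-26.9  -0.   26.9] [-2.4 -0.8  0.8]
face pts 7588 z -6.6 [-32.8  50.8] [-50.1  49.5]
t 4.3 turn [ 0.002  -0.001   0.0016] shift [-1.5  0.7 13.4] rows 0.3
t 4.3 turn [ 0.002  -0.001   0.0016] shift [-1.5  0.6 71.4] rows 1.4
```

View pics/p1.png

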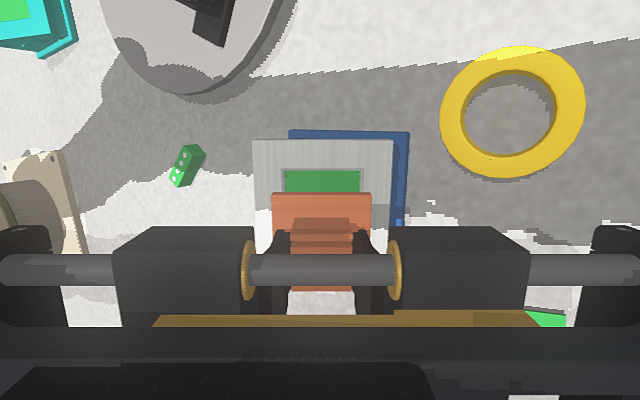

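The wrist view shows the copper sink aligned over the square cavity: plate edges at columns 272–372, cavity centred at about 322. I descend along the die normal.

Call:
{"method": "jog_arm", "body": {
  "plan": [
    [0,0,0,-1.7,0.6,20,-0.5],
    [0,0,0,-1.7,0.6,40,-0.5],
    [0,0,0,-1.7,0.6,55,-0.5],
    [0,0,0,-1.7,0.6,60,-0.5],
    [0,0,0,-1.7,0.6,63,-0.5],
    [0,0,0,-1.7,0.6,65,-0.5],
    [0,0,0,-1.7,0.6,67,-0.5],
    [0,0,0,-1.7,0.6,69,-0.5],
    [0,0,0,-1.7,0.6,69,-0.5],
    [0,0,0,-1.7,0.6,69,-0.5]
  ]
}}

```text
time: 5.3
ee_pos: [0.6253, 0.0195, 0.0615]
eef_rot: [0.732, 0.63, -0.169, -0.196]
ft_force: [0.3, 1.3, -1.2]
width: 0.0277
grip_force: 25.0
```

```bash
python3 - <<'E'
from look import *
s=status.read_state(); print(s['ee_pos'],s['ft_force'],s['torque'],s['grip_force'])
exec(open('chk.py').read().split("hs=[]")[0].replace("sys.argv[1],float(sys.argv[2]),sys.argv[3]","'cu',.0025,''"))
delta(np.array(seat)+n*.0122-.0025*Rt[:,0],Rt)
E
python3 held.py cu h2.png
```

```text
[0.62531469 0.01954101 0.06154599] [ 0.30985298  1.33739789 -1.22325404] [-0.05743984 -0.63799782 -0.03146121] 24.990259227342904
t 5.3 turn [ 0.0003 -0.0009 -0.0002] shift [ 1.1 -0.8  1.3] rows 0.0
[0.62533308 0.01961057 0.06153464] [-1.00834042  0.72687756 -2.26264666] 0.02754620852388621
5648 z hist [   0    0    4  313  950  186  191  180  116   85   76   70   84   65
   63   67  849 2106   93   71   72    7    0    0    0    0    0    0
    0    0]
base z 4.397575383862373 x [ 7.24755693 28.71610255] y [-25.85700715  25.4125612 ] rect ((16.907390594482422, -0.16058349609375), (24.30178451538086, 52.023372650146484), 0.10324142128229141)
```

Call:
{"method": "jog_arm", "body": {
  "plan": [
    [0,0,0,0.5,-0.3,0.6,-0.5],
    [0,0,0,0.5,-0.3,1.2,-0.5],
    [0,0,0,0.5,-0.3,1.8,-0.5],
    [0,0,0,0.5,-0.3,1.8,-0.5],
    [0,0,0,0.5,-0.3,1.8,-0.5]
  ]
}}

```text
time: 5.85
ee_pos: [0.6249, 0.02, 0.0612]
eef_rot: [0.732, 0.631, -0.168, -0.196]
ft_force: [2.8, -0.5, 5.5]
width: 0.0281
grip_force: 25.0
```

```bash
cat > proud.py <<'E'
from look import *
import sys
kind,cam=sys.argv[1:3]
n,yaw,seat={'cu':((.495,-.074,.866),-8.5,(.6185,.0242,.0502)),'al':((.4995,-.0185,.866),-2.1,(.5812,-.1938,.0500))}[kind]
n=np.array(n)/np.linalg.norm(n); Rt=Rdown(yaw,n)
c=grab(cam); w=cloud(c); hsv=cv2.cvtColor(c['image'],cv2.COLOR_RGB2HSV); e=(w-np.array(seat))@Rt*1000
near=(abs(e[...,0])<60)&(abs(e[...,1])<60)
cu=(hsv[...,0]<20)&(hsv[...,1]>80)
rad=np.hypot(e[...,0],e[...,1])
face=near&(hsv[...,1]<40)&(abs(e[...,2]+6)<5)&((abs(e[...,:2]).max(-1)>34) if kind=='cu' else rad>37)&(abs(e[...,:2]).max(-1)<48)
base=near&(e[...,2]<-3)&(e[...,2]>-14)&(cu if kind=='cu' else (rad<27)&(rad>21)&(hsv[...,1]<40))
def plane(p):
    for _ in range(4):
        m=p.mean(0);v=np.linalg.svd(p-m,full_matrices=False)[2][2];v*=np.sign(v[2]);p=p[abs((p-m)@v)<1.5]
    return m,v,p
fm,fv,_=plane(e[face]);bm,bv,b=plane(e[base])
print('face',face.sum(),'base',len(b),'proud',((fm-bm)@fv).round(2),'angle',np.arccos(min(1,fv@bv)).round(3),'base x',np.percentile(b[:,0],[.5,99.5]).round(1),'y',np.percentile(b[:,1],[.5,99.5]).round(1))
print('green left',((hsv[...,0]>45)&(hsv[...,0]<85)&(hsv[...,1]>80)&(rad<45)).sum())
save(sys.argv[3],c['image'])
E
python3 proud.py cu wrist q1.png; python3 proud.py cu scene q2.png
```

```text
face 9156 base 2800 proud 1.98 angle 0.015 base x [ 4.5 25.4] y [-25.3  25.9]
green left 606
face 424 base 98 proud 1.78 angle 0.012 base x [ 3.1 25.2] y [-24.5  26.4]
green left 11
```

The plate stands 2.0 mm proud, so the copper sink is fully seated. I release it and retract along the normal.

Call:
{"method": "jog_arm", "body": {
  "plan": [
    [0,0,0,0,0,-0.8,-0.2],
    [0,0,0,0,0,-0.8,0.1],
    [0,0,0,0,0,-0.8,0.15],
    [0,0,0,0,0,-0.8,0.15],
    [0,0,0,0,0,-15,0.15],
    [0,0,0,0,0,-50,0.15],
    [0,0,0,0,0,-100,0.15],
    [0,0,0,0,0,-130,0.15],
    [0,0,0,0,0,-130,0.15]
  ]
}}

```text
time: 6.85
ee_pos: [0.6906, 0.0096, 0.1761]
eef_rot: [0.732, 0.631, -0.167, -0.194]
ft_force: [0.3, -0.1, -0.3]
width: 0.0501
grip_force: 0.0
```

```bash
python3 proud.py cu wrist q3.png
python3 - <<'E'
from look import *
sc=grab('scene')
import re
src=open('sinks.py').read().split('c=grab')[0]; exec(src); sinks(sc)
delta((.5062,.3377,.16),Rdown(32.6))
E
```

```text
face 5308 base 1792 proud 1.97 angle 0.002 base x [-25.6  25. ] y [-25.4  25.9]
green left 251
px [382. 250.] 135 z 0.0622 cen [532.6 202.9] [29.7 29.5] ang 58.1 [52. 52. 53.]
px [440. 258.] 147 z 0.0626 cen [508.  337.1] [30.9 29.1] ang 31.9 [174. 175. 171.]
 base px [382. 259.] 186 z 0.0377 cen [534.7 202.6] [71.2 34.9] ang 59.6
 base px [438. 267.] 233 z 0.0376 cen [512.4 337.7] [51.4 60.1] ang 0.9
t 6.95 turn [-0.5004 -0.1884 -0.7013] shift [ 296.8 -192.3  125.2] rows 7.5
```

Call:
{"method": "jog_arm", "body": {
  "plan": [
    [-0.5,-0.188,-0.701,297,-192,125,0.15],
    [-0.5,-0.188,-0.701,297,-192,125,0.15],
    [-0.5,-0.188,-0.701,297,-192,125,0.15],
    [-0.5,-0.188,-0.701,297,-192,125,0.15],
    [-0.5,-0.188,-0.701,297,-192,125,0.15],
    [-0.5,-0.188,-0.701,297,-192,125,0.15],
    [-0.5,-0.188,-0.701,297,-192,125,0.15],
    [-0.5,-0.188,-0.701,297,-192,125,0.15],
    [-0.5,-0.188,-0.701,297,-192,125,0.15],
    [-0.5,-0.188,-0.701,297,-192,125,0.15],
    [-0.5,-0.188,-0.701,297,-192,125,0.15],
    [-0.5,-0.188,-0.701,297,-192,125,0.15]
  ]
}}

```text
time: 8.15
ee_pos: [0.5069, 0.3365, 0.1602]
eef_rot: [0.481, 0.877, -0.001, -0.0]
ft_force: [0.4, 0.2, -0.9]
width: 0.0502
grip_force: 0.0
```

```bash
python3 sinks.py w2.png; python3 -c "
from look import *
delta((.5062,.3377,.0412),Rdown(32.6))"
```

```text
px [322. 200.] 1214 z 0.0639 cen [506.8 338.4] [27.7 28.6] ang 32.1 [174. 173. 166.]
 base px [322. 189.] 2430 z 0.038 cen [506.6 338.7] [61.  60.7] ang 5.2
 base px [285. 306.] 561 z 0.038 cen [532.3 226.6] [44.6 21.2] ang 31.3
t 8.2 turn [-0.001  -0.0002 -0.0022] shift [  1.2   0.  119.1] rows 2.4
```

Call:
{"method": "jog_arm", "body": {
  "plan": [
    [0,0,0,1.7,1,40,0.15],
    [0,0,0,1.7,1,80,0.15],
    [0,0,0,1.7,1,105,0.15],
    [0,0,0,1.7,1,119,0.15],
    [0,0,0,1.7,1,119,0.15],
    [0,0,0,1.7,1,119,-0.5],
    [0,0,0,1.7,1,119,-0.5],
    [0,0,0,1.7,1,119,-0.5],
    [0,0,0,1.7,1,119,-0.5],
    [0,0,0,1.7,1,119,-0.5]
  ],
  "squeeze": 25
}}

```text
time: 9.2
ee_pos: [0.5065, 0.3404, 0.0422]
eef_rot: [0.48, 0.877, 0.0, -0.0]
ft_force: [-0.4, -0.8, 3.3]
width: 0.028
grip_force: 24.9
```

Call:
{"method": "jog_arm", "body": {
  "plan": [
    [0,0,0,0,0,-5,-0.5],
    [0,0,0,0,0,-20,-0.5],
    [0,0,0,0,0,-60,-0.5],
    [0,0,0,0,0,-100,-0.5],
    [0,0,0,0,0,-140,-0.5],
    [0,0,0,0,0,-160,-0.5],
    [0,0,0,0,0,-160,-0.5],
    [0,0,0,0,0,-160,-0.5]
  ]
}}

```text
time: 10.0
ee_pos: [0.5061, 0.34, 0.2017]
eef_rot: [0.48, 0.877, 0.0, -0.0]
ft_force: [-1.0, -0.0, -2.7]
width: 0.0275
grip_force: 24.9
```

```bash
python3 held.py al h3.png
python3 -c "
from look import *
n=np.array([.4995,-.0185,.866]);n/=np.linalg.norm(n)
seat=np.array([.5812,-.1938,.05]);Rt=Rdown(-2.1,n)
delta(seat+n*.0822,Rt)"
```

```text
[0.50569552 0.33975765 0.20071669] [ 0.02007562 -0.00696144 -1.86423627] 0.02803976661443177
5583 z hist [   1    3    5  362  895  206  194  156   87   80   87   78   69   76
   69   81  980 1948   82   63   56    5    0    0    0    0    0    0
    0    0]
base z 4.278620149326978 x [-32.85586646  27.38399454] y [-29.87974124  29.26604713] rect ((-1.9851188659667969, -1.9252738952636719), (60.94011306762695, 57.554962158203125), 24.477466583251953)
t 10.05 turn [0.5051 0.1587 0.5914] shift [-513.6 -189.9   79.6] rows 11.1
```

Call:
{"method": "jog_arm", "body": {
  "plan": [
    [0.505,0.159,0.591,-512,-189,0,-0.5],
    [0.505,0.159,0.591,-512,-189,0,-0.5],
    [0.505,0.159,0.591,-512,-189,0,-0.5],
    [0.505,0.159,0.591,-512,-189,0,-0.5],
    [0.505,0.159,0.591,-512,-189,0,-0.5],
    [0.505,0.159,0.591,-512,-189,0,-0.5],
    [0.505,0.159,0.591,-512,-189,0,-0.5],
    [0.505,0.159,0.591,-512,-189,0,-0.5],
    [0.505,0.159,0.591,-512,-189,0,-0.5],
    [0.505,0.159,0.591,-512,-189,0,-0.5],
    [0.505,0.159,0.591,-512,-189,30,-0.5],
    [0.505,0.159,0.591,-512,-189,60,-0.5]
  ]
}}

```text
time: 11.25
ee_pos: [0.6212, -0.2005, 0.1393]
eef_rot: [0.698, 0.668, -0.18, -0.186]
ft_force: [-0.9, 0.1, -2.7]
width: 0.0277
grip_force: 24.9
```

```bash
python3 chk.py al -.0023 p2.png
```

```text
[-0.06  0.93  0.55  0.94 -0.26  1.87  0.36]
liner visible in seat frame(tool axes: x across,y downhill,z into)  2834 [-10.9  12.9  31.7] [-30.1   3.6  30.7] [-2.8 -0.9  0.6]
face pts 6990 z -6.5 [-42.   50.4] [-50.5  48.8]
t 11.3 turn [-0.0074 -0.0039 -0.0047] shift [ 4.1  8.  20.6] rows 0.4
t 11.3 turn [-0.0074 -0.0039 -0.0047] shift [ 3.9  8.4 78.6] rows 1.6
```

Call:
{"method": "jog_arm", "body": {
  "plan": [
    [-0.007,-0.004,-0.005,2,4,12,-0.5],
    [-0.007,-0.004,-0.005,2,4,20,-0.5],
    [-0.007,-0.004,-0.005,2,4,20,-0.5],
    [-0.007,-0.004,-0.005,2,4,20,-0.5]
  ]
}}

```text
time: 11.7
ee_pos: [0.6165, -0.1901, 0.1226]
eef_rot: [0.694, 0.674, -0.177, -0.183]
ft_force: [-0.0, -0.7, -0.5]
width: 0.028
grip_force: 24.9
```

```bash
python3 chk.py al -.0023 p3.png; python3 held.py al h4.png
```

```text
[-0.08  0.91  0.55  1.   -0.26  1.82  0.36]
liner visible in seat frame(tool axes: x across,y downhill,z into)  1558 [ 2.1 20.4 31.5] [-29.1   3.4  30.2] [-2.5 -0.9  0.6]
face pts 7136 z -6.5 [-25.3  50.5] [-50.5  48.8]
t 11.75 turn [0.0089 0.0033 0.0064] shift [-2.4  5.7 10.6] rows 0.2
t 11.75 turn [0.0089 0.0033 0.0064] shift [-2.2  5.2 68.6] rows 1.4
[ 0.61674378 -0.19056509  0.12293483] [ 0.20270881 -0.47523192 -1.39513239] 0.027969459172308687
5557 z hist [   2    4    1  311  900  237  195  154   90   85   79   81   75   75
   77   69  848 2080   83   69   38    4    0    0    0    0    0    0
    0    0]
base z 4.36078142104146 x [-32.96607666  27.39200318] y [-29.79305393  29.2713688 ] rect ((-2.272505760192871, 1.1605987548828125), (57.73735046386719, 61.51441192626953), 63.655357360839844)
```

View pics/p3.png

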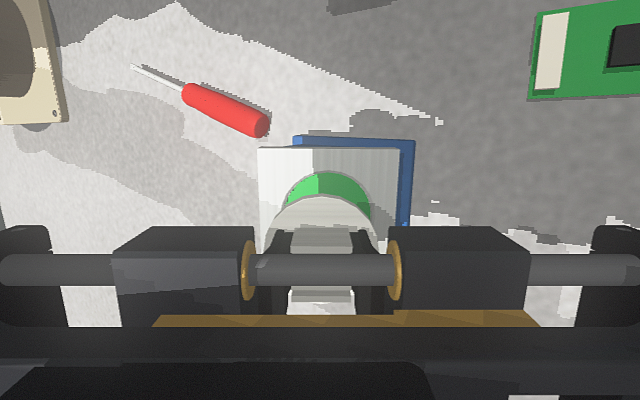

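The picture shows the round sink's plate over the round cavity, whose green arc is centred at column 327. I descend.

Call:
{"method": "jog_arm", "body": {
  "plan": [
    [0.009,0.003,0.006,-1.7,4.8,10,-0.5],
    [0.009,0.003,0.006,-1.7,4.8,35,-0.5],
    [0.009,0.003,0.006,-1.7,4.8,50,-0.5],
    [0.009,0.003,0.006,-1.7,4.8,57,-0.5],
    [0.009,0.003,0.006,-1.7,4.8,57,-0.5],
    [0.009,0.003,0.006,-1.7,4.8,57,-0.5]
  ]
}}

```text
time: 12.4
ee_pos: [0.5929, -0.1918, 0.0706]
eef_rot: [0.695, 0.67, -0.18, -0.186]
ft_force: [0.5, -0.3, -1.1]
width: 0.0281
grip_force: 24.9
```

```bash
python3 chk.py al -.0026 p4.png
```

```text
[-0.1   0.91  0.54  1.12 -0.26  1.71  0.37]
liner visible in seat frame(tool axes: x across,y downhill,z into)  867 [ 7.5 26.5 32.2] [-31.1  -0.8  29.8] [-2.3 -0.9  0.6]
face pts 11289 z -6.5 [-46.   50.5] [-50.3  48.8]
t 12.45 turn [ 0.0004  0.0003 -0.0001] shift [  0.2   0.2 -46.3] rows 0.9
t 12.45 turn [ 0.0004  0.0003 -0.0001] shift [ 0.2  0.1 11.7] rows 0.2
```

Call:
{"method": "jog_arm", "body": {
  "plan": [
    [0,0,0,0.3,-0.4,4,-0.5],
    [0,0,0,0.3,-0.4,7,-0.5],
    [0,0,0,0.3,-0.4,9,-0.5],
    [0,0,0,0.3,-0.4,10.5,-0.5],
    [0,0,0,0.3,-0.4,11.2,-0.5],
    [0,0,0,0.3,-0.4,11.2,-0.5],
    [0,0,0,0.3,-0.4,11.2,-0.5]
  ]
}}

```text
time: 13.15
ee_pos: [0.5869, -0.1912, 0.0615]
eef_rot: [0.695, 0.67, -0.179, -0.186]
ft_force: [1.6, 0.8, 4.8]
width: 0.0274
grip_force: 24.9
```

```bash
python3 proud.py al wrist q4.png; python3 chk.py al -.0026 p5.png | tail -1
```

```text
face 8306 base 1083 proud 1.99 angle 0.001 base x [ 5.1 26.6] y [-22.4  26.1]
green left 525
t 13.25 turn [0.0005 0.0002 0.    ] shift [-0.2  0.9  0.6] rows 0.0
```

Seated: 2.0 mm proud and square to the face. I release and retract.

Call:
{"method": "jog_arm", "body": {
  "plan": [
    [0,0,0,0,0,-0.6,-0.2],
    [0,0,0,0,0,-0.6,0.1],
    [0,0,0,0,0,-0.6,0.15],
    [0,0,0,0,0,-0.6,0.15],
    [0,0,0,0,0,-15,0.15],
    [0,0,0,0,0,-50,0.15],
    [0,0,0,0,0,-100,0.15],
    [0,0,0,0,0,-130,-0.5],
    [0,0,0,0,0,-130,-1],
    [0,0,0,0,0,-130,-1]
  ]
}}

```text
time: 14.25
ee_pos: [0.6516, -0.194, 0.1727]
eef_rot: [0.695, 0.67, -0.18, -0.186]
ft_force: [0.1, -0.5, 0.1]
width: 0.0333
grip_force: 0.0
```

```bash
python3 proud.py al wrist q5.png;python3 proud.py al scene q6.png;python3 proud.py cu scene q7.png
python3 - <<'E'
from look import *
im=[]
W=[]
for n in ['scene','side']:
    c=grab(n); w=cloud(c); k=(abs(w[...,0]-.45)<.1)&(abs(w[...,1]+.335)<.07)&(w[...,2]>.004)
    q=w[k]; b=q[(q[:,2]>.019)&(q[:,2]<.03)]; r=cv2.minAreaRect(b[:,:2].astype(np.float32)*1000); print(n,'block',len(b),np.round(r[0],1),np.round(r[1],1),round(r[2],1))
    for z0 in (.04,.055,.07,.085): 
        g=q[(q[:,2]>z0)&(q[:,2]<z0+.015)]; print(z0,g.mean(0).round(4),len(g))
s=status.read_state(); print(s['ee_pos'],s['width'])
delta((.40,-.335,.2),Rdown(-40))
E
```

```text
face 5231 base 916 proud 1.97 angle 0.004 base x [-26.4  26.3] y [-26.7  26.6]
green left 173
face 635 base 54 proud 2.05 angle 0.001 base x [-17.7  25.1] y [-26.   23.7]
green left 0
face 751 base 145 proud 1.93 angle 0.007 base x [-24.8  24.9] y [-24.9  27. ]
green left 15
scene block 161 [ 464.6 -327.5] [70.5 51.8] 13.0
0.04 [ 0.4549 -0.3297  0.0472] 22
0.055 [ 0.4491 -0.3304  0.0615] 17
0.07 [ 0.4424 -0.3313  0.0779] 17
0.085 [ 0.4375 -0.3275  0.0938] 23
side block 349 [ 459.7 -329.6] [71.9 49.7] 11.2
0.04 [ 0.4495 -0.3353  0.0421] 1
0.055 [nan nan nan] 0
0.07 [nan nan nan] 0
0.085 [ 0.4235 -0.3381  0.0965] 32
[ 0.65087541 -0.19341894  0.17225815] 0.01388568774960935
t 14.5 turn [-0.5068  0.1731  0.6456] shift [-150.8 -226.2   99.2] rows 5.8<stdin>:8: RuntimeWarning: Mean of empty slice.
  ret = um.true_divide(
```

Both are seated and released. The lever block is at (0.462, -0.3285), throw direction yaw ≈12°. I go behind the ball with the fingers shut.

```bash
python3 -c "
from look import *
delta((.379,-.346,.20),Rdown(-78))"
```

```text
t 14.5 turn [-0.4466  0.3472  1.2919] shift [-162.6 -244.   109.5] rows 9.4
```

Call:
{"method": "jog_arm", "body": {
  "plan": [
    [-0.447,0.347,1.292,-163,-244,109,-1],
    [-0.447,0.347,1.292,-163,-244,109,-1],
    [-0.447,0.347,1.292,-163,-244,109,-1],
    [-0.447,0.347,1.292,-163,-244,109,-1],
    [-0.447,0.347,1.292,-163,-244,109,-1],
    [-0.447,0.347,1.292,-163,-244,109,-1],
    [-0.447,0.347,1.292,-163,-244,109,-1],
    [-0.447,0.347,1.292,-163,-244,109,-1],
    [-0.447,0.347,1.292,-163,-244,109,-1],
    [-0.447,0.347,1.292,-163,-244,109,-1],
    [-0.447,0.347,1.292,-163,-244,109,-1],
    [-0.447,0.347,1.292,-163,-244,109,-1]
  ]
}}

```text
time: 15.7
ee_pos: [0.38, -0.346, 0.2008]
eef_rot: [0.994, 0.106, 0.001, -0.0]
ft_force: [-0.4, 1.0, 1.1]
width: 0.0001
grip_force: 0.0
```

```bash
python3 -c "
from look import *
rv,d=delta((.379,-.346,.07),Rdown(-78))
s=status.read_state();print(s['ee_pos'],R.from_quat(s['eef_rot']).as_matrix().round(3),s['joint_positions'].round(2))"
```

```text
t 15.7 turn [-0.0001 -0.0018  0.0038] shift [ -1.2  -0.2 130.8] rows 2.6
[ 0.37999003 -0.34603827  0.20080338] [[ 0.977  0.212  0.002]
 [ 0.212 -0.977  0.001]
 [ 0.002 -0.    -1.   ]] [-0.26  0.12  1.    1.82 -0.11  1.25 -0.59]
```

Call:
{"method": "jog_arm", "body": {
  "plan": [
    [0,0,0,0,0,45,-1],
    [0,0,0,0,0,90,-1],
    [0,0,0,0,0,130,-1],
    [0,0,0,0,0,130,-1],
    [0,0,0,15,0,130,-1],
    [0,0,0,25,0,130,-1],
    [0,0,0,35,0,130,-1],
    [0,0,0,45,0,130,-1],
    [0,0,0,55,0,130,-1],
    [0,0,0,65,0,130,-1],
    [0,0,0,75,0,130,-1],
    [0,0,0,80,0,130,-1]
  ]
}}

```text
time: 16.9
ee_pos: [0.4596, -0.3297, 0.0709]
eef_rot: [0.994, 0.105, 0.001, 0.001]
ft_force: [-1.8, 0.6, -0.7]
width: 0.0005
grip_force: 0.4
```

Call:
{"method": "jog_arm", "body": {
  "plan": [
    [0,0,0,5,0,0,-1],
    [0,0,0,10,0,0,-1],
    [0,0,0,14,0,0,-1],
    [0,0,0,17,0,0,-1],
    [0,0,0,17,0,0,-1]
  ]
}}

```text
time: 17.4
ee_pos: [0.4748, -0.3268, 0.0709]
eef_rot: [0.995, 0.105, 0.001, 0.001]
ft_force: [-1.7, -0.3, -0.4]
width: 0.0007
grip_force: 0.8
```

```bash
cat > ball.py <<'E'
from look import *
P={}
for n in ['scene','side']:
    c=grab(n); w=cloud(c); h=cv2.cvtColor(c['image'],cv2.COLOR_RGB2HSV)
    m=cv2.inRange(h,(0,120,80),(8,255,255))>0; m&=(abs(w[...,0]-.46)<.09)&(abs(w[...,1]+.33)<.05)&(w[...,2]>.06); v,u=np.nonzero(m); P[n]=(c,u.mean(),v.mean()) if len(u) else None; print(n,len(u), np.nanmean(w[m],0).round(4))
if all(P.values()):
    (a,u,v),(b,x,y)=P['scene'],P['side']; o1,d1=ray(a,u,v);o2,d2=ray(b,x,y); t=np.linalg.lstsq(np.c_[d1,-d2],o2-o1,rcond=None)[0]; p=(o1+t[0]*d1+o2+t[1]*d2)/2
    s=(p-[.462,-.3285,.022])@[.978,.208,0]; print('ball',p.round(4),'lean',np.arctan2(s,p[2]-.022).round(3))
E
python3 ball.py
```

```text
scene 62 [ 0.5055 -0.3144  0.0961]
side 0 [nan nan nan]ball.py:5: RuntimeWarning: Mean of empty slice
  m=cv2.inRange(h,(0,120,80),(8,255,255))>0; m&=(abs(w[...,0]-.46)<.09)&(abs(w[...,1]+.33)<.05)&(w[...,2]>.06); v,u=np.nonzero(m); P[n]=(c,u.mean(),v.mean()) if len(u) else None; print(n,len(u), np.nanmean(w[m],0).round(4))
```

Call:
{"method": "jog_arm", "body": {
  "plan": [
    [0,0,0,3,0,0,-1],
    [0,0,0,5,0,0,-1],
    [0,0,0,5,0,0,-1]
  ]
}}

```text
time: 17.8
ee_pos: [0.476, -0.3266, 0.0704]
eef_rot: [0.995, 0.103, -0.002, -0.0]
ft_force: [-14.8, 0.1, 6.1]
width: 0.0002
grip_force: 7.6
```

The lever is at its stop (15 N). I back off and lift clear.

Call:
{"method": "jog_arm", "body": {
  "plan": [
    [0,0,0,-10,0,0,-1],
    [0,0,0,-40,0,0,-1],
    [0,0,0,-70,0,0,-1],
    [0,0,0,-80,0,-40,-1],
    [0,0,0,-80,0,-90,-1],
    [0,0,0,-80,0,-130,-1],
    [0,0,0,-80,0,-130,-1],
    [0,0,0,-80,0,-130,-1]
  ]
}}

```text
time: 18.6
ee_pos: [0.4023, -0.3421, 0.2017]
eef_rot: [0.994, 0.105, 0.002, 0.001]
ft_force: [0.0, 0.3, -1.6]
width: 0.0007
grip_force: 0.0
```

```bash
python3 ball.py; python3 proud.py al scene q8.png;python3 proud.py cu scene q9.png; python3 -c "
from look import *
exec(open('sinks.py').read().split('c=grab')[0]); c=grab('scene'); sinks(c); save('end.png',c['image'])
s=status.read_state();print(s['ee_pos'],s['ft_force'],s['grip_force'],s['time'])"
```

```text
scene 63 [ 0.5055 -0.315   0.0966]
side 0 [nan nan nan]
face 638 base 60 proud 2.13 angle 0.026 base x [-22.1  26.2] y [-25.7  26.6]
green left 0
face 756 base 171 proud 1.98 angle 0.015 base x [-23.5  25.2] y [-24.4  26.8]
green left 15
px [382. 250.] 137 z 0.0629 cen [532.1 202.4] [29.3 28.4] ang 54.1 [51. 51. 51.]
 base px [382. 259.] 189 z 0.0374 cen [532.7 201.9] [71.7 35.4] ang 55.2
[ 0.40097878 -0.34183661  0.19991204] [-0.03661785 -0.27820967 -0.16749935] 0.0 18.85ball.py:5: RuntimeWarning: Mean of empty slice
  m=cv2.inRange(h,(0,120,80),(8,255,255))>0; m&=(abs(w[...,0]-.46)<.09)&(abs(w[...,1]+.33)<.05)&(w[...,2]>.06); v,u=np.nonzero(m); P[n]=(c,u.mean(),v.mean()) if len(u) else None; print(n,len(u), np.nanmean(w[m],0).round(4))
```

View pics/end.png

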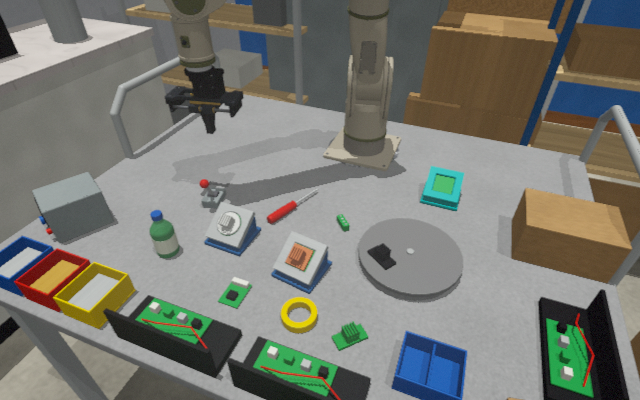

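Run:
```python
from look import *
import pickle
for c in (pickle.load(open('scene0.pkl','rb')),grab('scene')):
    w=cloud(c);h=cv2.cvtColor(c['image'],cv2.COLOR_RGB2HSV)
    m=cv2.inRange(h,(0,120,80),(8,255,255))>0; m&=(abs(w[...,0]-.46)<.09)&(abs(w[...,1]+.33)<.05)&(w[...,2]>.06); v,u=np.nonzero(m)
    print(u.mean(),v.mean(),on_z(c,(u.min()+u.max())/2,(v.min()+v.max())/2,.0922), on_z(c,u.mean(),v.mean(),.0922))
```

```text
212.84 168.26 [ 0.43060009 -0.33742614  0.0922    ] [ 0.42916703 -0.33721519  0.0922    ]
203.69354838709677 183.0 [ 0.5002122  -0.31867608  0.0922    ] [ 0.5005325  -0.31946169  0.0922    ]
```

```bash
python3 -c "
from bench import order; print(order.close_job())"
```

```text
the job is handed in; nothing more can be done
None
```

I handed the job in with both heat sinks seated 2 mm proud and released, the lever thrown to its stop (about 0.95 rad by camera) and the black oblong upright on the turntable; the nests slope away from the robot and sit about 25 mm lower than the text says, so I worked to the measured poses, and no verdict was returned.

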